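# Ram the dowels home in a leaning magazine tube and swing its keeper shut

### The job

The two wooden dowels in the leaning clear magazine tube are stuck part way down. Take the black-handled rammer from its wooden rest, push the dowels down the tube with it until they bottom out, and press firmly for a moment without slamming. Then put the rammer back upright in its rest, swing the steel keeper fully shut over the tube's mouth, and leave the things round about where they are.

Things in the scene. Friction and masses are not known exactly. Their poses are not given: they have to be found in the camera images.
- tube: clear tube with aluminium collars, fixed on a grey base plate, leaning 30 degrees from vertical, mouth towards the robot. Origin: centre of the inner floor. z axis: up the tube's axis out of the mouth; y: level, to the left seen from the robot; x: away from the robot and up. Bore 29 mm across, 160 mm from floor to rim; tube 39 mm, collars 46 mm across. In its foot a depth stop whose setting cannot be seen
- tube_mouth (a point): centre of the tube's mouth, at the rim; same axes as the tube
- dowel_top: upper of two wooden dowels, each 26 x 60 mm, green band at the top; origin at its lower end's centre, z axis up the tube. Both ride on a stiff brake ring: about 7 N moves them all the way, and they stay where left. Starts 18 mm proud of the rim. Meeting the solid hidden stop its origin is 71 to 87 mm up the tube's z and the push rises steeply; firm is 15 N or more for half a second, 50 N is slamming
- keeper (a joint): angle (rad) of the steel strap keeper that swings in the plane of the mouth, parallel to the rim, about a pivot beside it. 0 = shut across the mouth at its stop, pointing along the tube's -y; positive opens it: at 1.57 it points along the tube's +x. Starts at 1.2 to 1.7 (range 0 to 1.9). Light friction (1 N at the knob); stays where left. A dowel or rod in the mouth blocks it
- keeper_hinge (a point): point on the keeper's pivot axis at the strap's underside, 34 mm from the tube axis on the tube's +y side, 3 mm above the rim; the axis is parallel to the tube's z
- keeper_knob (a point): middle of the red upright knob at the strap's end: 14 mm across, 26 mm tall along the tube's z, standing on the 4 mm thick strap, 62 mm from the pivot axis; this point is 13 mm above the strap's upper face; the knob's top end is 13 mm above this point
- rammer: rammer, 145 mm long, about 0.15 kg: rod 22 mm across and 85 mm long, a 36 mm flange 5 mm thick, then a round black handle 32 mm across from 88 to 145 mm. The rod's last 12 mm are a rubber foot on a spring: it gives 1 mm for every 4 N, at most 11 mm. Origin: centre of the unpressed foot's end; z axis up to the handle. Starts upright in the rest
- rammer_grip (a point): middle of the rammer's handle, 118 mm above its foot on its axis
- rest: fixed wooden block 90 x 90 x 64 mm, origin at the centre of its underside; in its middle an upright round hole 28 mm across with a bevelled edge, its floor 10 mm above the underside. Wall shelves overhang the bench beyond x = 0.62 on the left: work below and in front of them
- tape_measure: yellow tape measure 68 x 71 x 35 mm, bystander, origin at the centre of its underside
- grease_tin: round grease tin 69 mm across, 60 mm tall, bystander, origin at the centre of its underside
- combination_pliers: red-handled pliers 180 x 66 x 14 mm lying on the bench, bystander
- screwdriver_blue: blue-handled screwdriver 220 x 28 x 26 mm lying on the bench, bystander
- bench_vice: heavy black bench vice, fixed, between the rest and the tube: pass above it. Its top is 0.165 m above the bench; it reaches from 0.20 m behind to 0.21 m beyond its origin along x, 0.09 m to either side, and its cross bar at the near end (0.10 m up) 0.11 m to either side
Things that resemble listed ones, but are neither listed nor needed, are in the scene too. Of the things that look like the part that bears tube, the larger one is meant.

How it is judged:
On the way:
1. the rammer presses the bottomed-out dowels firmly: over 15 N for 0.3 s, the dowels no longer moving (contact force between rammer and dowel_top above 15 N and linear speed of dowel_top below 0.004 m/s and z of dowel_top in the frame of tube below 0.0885 m), for 0.3 s.
At the end, for the whole second after the job is handed in: The top dowel stands down in the tube, in line with it, its lower end 66 to 89.5 mm up from the inner floor (on the stop), the keeper is within 0.12 rad of shut, and the rammer is at rest upright (within 0.15 rad) at the bottom of its rest's hole (foot within 6 mm of the hole's floor) (z of dowel_top in the frame of tube between 0.066 and 0.0895 m and value of joint keeper below 0.12 rad and angle between the z axis of dowel_top and the z axis of tube, either way round below 0.15 rad and z of rammer in the frame of rest below 0.016 m and horizontal distance between rammer and rest below 0.006 m and angle between rammer's own z axis and vertical below 0.15 rad and linear speed of rammer below 0.02 m/s); the robot touches nothing.
It fails at once if the dowels are slammed (more than 50 N from the rammer) (contact force between rammer and dowel_top above 50 N).
It fails at once if a bystander is shifted by more than 30 mm (distance of any of tape_measure, grease_tin, combination_pliers, screwdriver_blue from where it was at the start of the episode above 0.03 m).
It also fails if it takes over 72 s, if anything falls off the work surface, if the arm or the gripper's body presses on something with over 40 N, if the wrist force passes 120 N, or if a joint passes its speed limit or range.

### The arm

A 6-joint arm with a two-finger parallel gripper is mounted at the origin on a cart in front of the work surface, level with it; the furniture and walls round the work are solid. World frame = base frame: x ahead of the robot, y to its left, z up, the work surface at z = 0. Lengths are in m, angles in rad, forces in N, time in s.
With the tool pointing down it reaches from about 0.375 to 0.925 m from the base axis. Payload 5.7 kg.
Tool frame: the origin (TCP) lies midway between the tips of the shut fingers; the grasp point (between the pads) lies 19 mm behind it; z points along the fingers, y is the line along which they close (so a half turn about z gives the same grasp; the last joint's range is limited). The gripper opens to 88 mm and grips with 3 to 60 N. Pads are 20 mm wide; open, the fingers measure 115 mm over their backs; the gripper's body (75 mm by 178 mm) begins 61 mm behind the grasp point.
Start: joints at [-1.362, 0.359, 1.51, -0, 1.272, -0.115], TCP at [0.191, -0.569, 0.223] pointing down, gripper open.
Joint ranges: [-2.97, 2.97], [-1.01, 2.36], [0.21, 2.38], [-0.96, 4.11], [0.2, 2.71], [-2.98, 2.98]. Speed limits (rad/s): [2.39, 2.39, 3.14, 3.14, 3.14, 3.14].

### API

Orientations are given as a unit quaternion [x, y, z, w].
In Python, from bench import move_ptp, servo_line, goto_joints, move_gripper, sleep, inverse_kinematics, capture, PlanningError, close_job, spot_in, silhouettes, current_clock, current_joint_pos, current_qvel, current_joint_torque, current_position, current_orientation, current_force, current_torque, current_finger_gap, current_grip_force gives the robot as it stands. Calls block until the motion is done:
- move_ptp(position, orientation): joint-space move of the TCP to a pose.
- servo_line(position, orientation=None, rate=0.15, contact_N=None): straight line of the TCP; orientation=None keeps the orientation; rate is the mean speed in m/s. With contact_N (N) it stops when the force on the tool has changed by that much, and returns True; else False.
- goto_joints(angles): joint-space move.
- move_gripper(opening): finger opening in m; the grip force is fixed at half the most; returns when the fingers have stopped.
- sleep(seconds).
- inverse_kinematics(position, orientation): joint angles nearest the present ones, or None.
- capture(name): name is "scene" or "top" or "wrist"; returns a dict with "image" (420x560x3 uint8, blue, green, red), "range_z" (420x560 float32, m along the optical axis (not along the pixel's ray), 0 where there is no reading), "intrinsics" (3x3 intrinsics, pixels), "R" (3x3) and "t" (3): a world point X has camera coordinates R X + t. Camera axes: x right, y down, z forward; pixel columns grow to the right and rows downward; lengths in m; the calibration is good to about 2 mm. A picture is of the moment at which its call begins.
A pose or a line that the arm cannot do raises PlanningError and nothing moves.
- close_job(): hands the job in; it is judged then, once.
Trained networks look in the newest picture that a camera, given by its name, has taken for a name from the list of things; names that differ only in an ending like _2 or _b are one class to them, and where a whole thing is asked for, a point or a joint stands for the part that bears it (a point fixed in the world has none). Each returns a list of dicts, best first, with "conf" (0 to 1); they miss things now and then, are a little off and sometimes report something else, mostly with a low value. They report only what shows in the picture. A call takes as long as a camera call. They do not tell look-alikes from the thing itself.
- spot_in(camera, query): "xy" ([column, row] in pixels, amid what is visible of it).
- silhouettes(camera, query): "region" (420x560 bool, what is visible of it) and "xy" ([column, row] in pixels, amid what is visible of it).
Readings, each from a call of its own:
- current_clock(): time.
- current_joint_pos(): joint angles.
- current_qvel(): joint speeds.
- current_joint_torque(): joint torques, N m.
- current_position(): TCP position.
- current_orientation(): TCP orientation.
- current_force(): force on the tool from outside, world axes, zero at the start.
- current_torque(): the same for the moment, N m.
- current_finger_gap(): finger opening in m.
- current_grip_force(): force on a finger pad.
Only numpy, scipy, OpenCV 4.12 (cv2) and the standard library are available. Lean on these libraries where they do the work, as an engineer would, in place of code of your own. Each camera call takes 0.05 s, during which the arm holds its last target. There are 200 camera calls.

## Working session

There is one attempt and no reset: what is moved stays moved. The work goes in short steps, each a Python script; the robot and the scene stay as the last script left them, time stands still between calls to the robot, and variables do not carry over. Pictures are saved under pics/ and viewed, at most 10 in all, crops included, and the job is handed in when it is done.

```bash
mkdir -p pics; ls; cat > h.py <<'E'
from bench import *
import numpy as np, cv2
from scipy.spatial.transform import Rotation as Ro
def pts(c,mask=None):
    K=c["intrinsics"];z=c["range_z"];v,u=np.nonzero((z>0)&(mask if mask is not None else True))
    d=z[v,u];P=np.c_[(u-K[0,2])/K[0,0]*d,(v-K[1,2])/K[1,1]*d,d]
    return (P-c["t"])@c["R"],u,v
def at(c,xy,r=2):
    m=np.zeros(c["range_z"].shape,bool);x,y=int(xy[0]),int(xy[1]);m[y-r:y+r+1,x-r:x+r+1]=1
    return np.median(pts(c,m)[0],axis=0)
E
python3 - <<'E'
from h import *
ims=[]
for n in ("scene","top"):
    c=capture(n);ims.append(c["image"]); print(n,(-c["R"].T@c["t"]).round(3))
    for q in ("tube","keeper","keeper_knob","rammer","rammer_grip","rest","dowel_top","bench_vice","tape_measure","grease_tin"):
        for s in silhouettes(n,q)[:4]:
            P=pts(c,s["region"])[0]
            print(q,round(s["conf"],2),np.round(s["xy"]),s["region"].sum(),at(c,s["xy"]).round(3),np.percentile(P,[2,98],axis=0).round(3).tolist() if len(P) else "")
    cv2.imwrite(f"pics/{n}.png",c["image"])
print(current_clock())
E
```

```text
pics
scene [-0.363  1.176  1.197]
tube 0.78 [280. 180.] 411 [ 0.644 -0.068  0.134] [[0.603, -0.274, -0.002], [0.807, -0.038, 0.23]]
tube 0.51 [329. 173.] 154 [ 0.582 -0.299  0.073] [[0.529, -0.315, 0.023], [0.589, -0.266, 0.132]]
tube 0.2 [349. 215.] 110 [ 0.422 -0.207  0.006] [[0.408, -0.23, -0.006], [0.45, -0.157, 0.014]]
keeper 0.49 [280. 167.] 65 [ 0.655 -0.07   0.19 ] [[0.629, -0.084, 0.18], [0.667, -0.038, 0.228]]
keeper_knob 0.42 [280. 166.] 87 [ 0.657 -0.074  0.193] [[0.631, -0.131, 0.135], [0.712, -0.036, 0.233]]
rammer 0.62 [256. 264.] 251 [0.416 0.328 0.129] [[0.409, 0.305, 0.058], [0.434, 0.336, 0.155]]
rammer_grip 0.61 [256. 269.] 271 [0.417 0.33  0.114] [[0.409, 0.222, -0.003], [0.538, 0.336, 0.155]]
rest 0.62 [256. 288.] 957 [0.399 0.349 0.061] [[0.368, 0.263, -0.001], [0.471, 0.377, 0.066]]
dowel_top 0.53 [283. 171.] 31 [ 0.633 -0.065  0.183] [[0.602, -0.074, 0.178], [0.624, -0.056, 0.197]]
tape_measure 0.65 [220. 327.] 580 [0.393 0.517 0.033] [[0.37, 0.473, -0.001], [0.434, 0.54, 0.037]]
tape_measure 0.52 [256. 290.] 927 [0.4   0.353 0.056] [[0.368, 0.269, -0.0], [0.
[... 837 characters left out ...]
1]]
keeper_knob 0.67 [338. 172.] 156 [ 0.654 -0.07   0.201] [[0.629, -0.099, 0.18], [0.676, -0.042, 0.241]]
rammer 0.57 [206. 261.] 148 [0.412 0.313 0.148] [[0.412, 0.298, 0.09], [0.44, 0.327, 0.159]]
rammer_grip 0.69 [206. 258.] 160 [0.42  0.31  0.155] [[0.412, 0.298, 0.059], [0.444, 0.328, 0.159]]
rest 0.85 [213. 258.] 841 [0.427 0.299 0.094] [[0.373, 0.26, 0.012], [0.478, 0.367, 0.072]]
bench_vice 0.18 [340. 174.] 401 [ 0.653 -0.078  0.199] [[0.603, -0.132, 0.051], [0.699, -0.043, 0.239]]
tape_measure 0.81 [152. 270.] 467 [0.395 0.499 0.036] [[0.373, 0.466, 0.006], [0.435, 0.531, 0.041]]
grease_tin 0.67 [291. 184.] 409 [0.658 0.06  0.059] [[0.639, 0.015, 0.012], [0.702, 0.076, 0.064]]
1.1
```

```bash
python3 - <<'E'
import cv2
t=cv2.imread("pics/top.png");s=cv2.imread("pics/scene.png")
cv2.imwrite("pics/topcrop.png",cv2.resize(t[120:345,130:460],(800,545),interpolation=3))
cv2.imwrite("pics/scenecrop.png",cv2.resize(s[110:350,180:420],(600,600),interpolation=3))
E
```

```text
(no output)
```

View pics/topcrop.png

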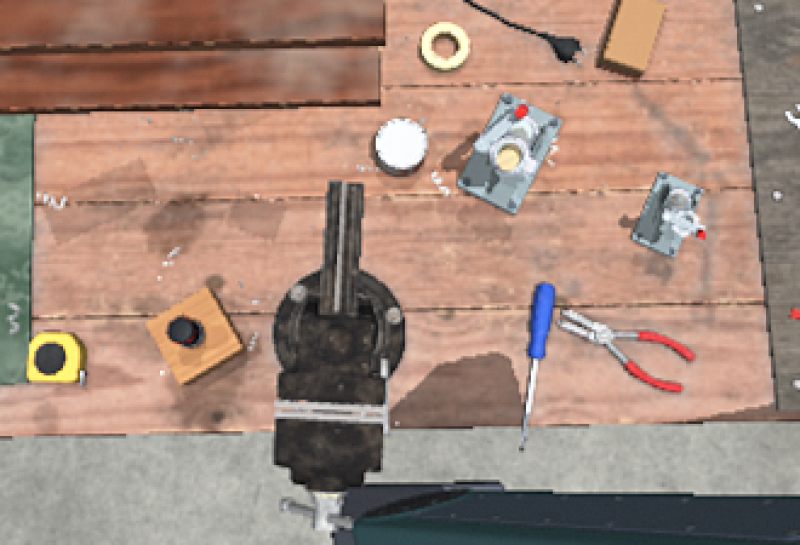

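View pics/scenecrop.png

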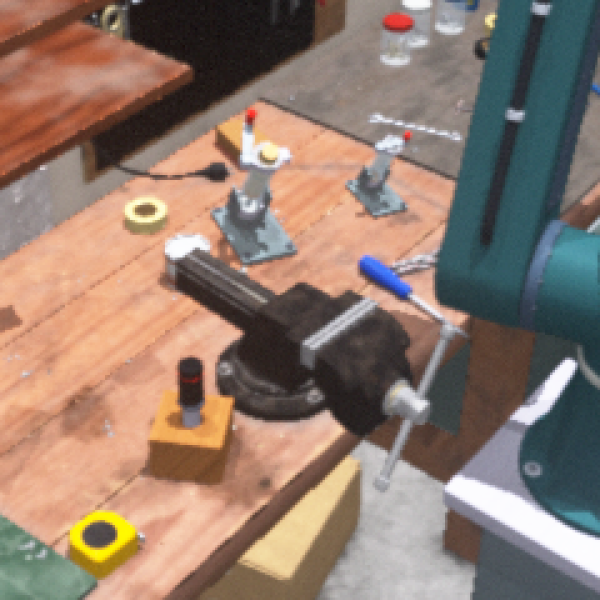

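Top view: the larger plate (crop 512,152, full 341,183) carries the wanted tube. The smaller look-alike is at full (408,207). The only rammer is in the rest at full (206,257), and the vice stands between them. Plate yaw looks like about -25°. Next, a close look at the tube and then at the rammer.

```bash
cat >> h.py <<'E'
def down(yaw): # tool z down, tool x along world yaw
    x=np.array([np.cos(yaw),np.sin(yaw),0]);z=np.array([0,0,-1.]);return Ro.from_matrix(np.c_[x,np.cross(z,x),z]).as_quat()
E
python3 - <<'E'
from h import *
print(Ro.from_quat(current_orientation()).as_matrix().round(2).tolist())
best=None
for yaw in np.arange(-np.pi,np.pi,np.pi/6):
    q=inverse_kinematics([0.56,-0.07,0.40],down(yaw))
    if q is not None:
        d=np.abs(np.array(q)-current_joint_pos()).max(); print(round(yaw,2),np.round(q,2))
        if best is None or d<best[0]: best=(d,yaw)
move_ptp([0.56,-0.07,0.40],down(best[1]))
c=capture("wrist");np.save("tw.npy",c,allow_pickle=True)
print(best,"cam",(-c["R"].T@c["t"]).round(3),c["R"].round(2).tolist(),c["intrinsics"][0],current_clock())
for q in ("tube","keeper","keeper_knob","dowel_top"):
    for s in silhouettes("wrist",q)[:3]:
        P=pts(c,s["region"])[0]
        print(q,round(s["conf"],2),np.round(s["xy"]),s["region"].sum(),at(c,s["xy"]).round(3),np.percentile(P,[2,98],axis=0).round(3).tolist() if len(P) else "")
cv2.imwrite("pics/tw.png",c["image"])
E
```

```text
[[0.95, 0.32, -0.0], [0.32, -0.95, 0.0], [0.0, -0.0, -1.0]]
-3.14 [-0.25  0.2   1.31 -0.    1.63 -1.82]
-2.62 [-0.25  0.2   1.31 -0.    1.63 -2.34]
-2.09 [-0.25  0.2   1.31 -0.    1.63 -2.86]
-1.57 [-0.25  0.2   1.31 -0.    1.63  2.89]
-1.05 [-0.25  0.2   1.31 -0.    1.63  2.37]
-0.52 [-0.25  0.2   1.31 -0.    1.63  1.85]
-0.0 [-0.25  0.2   1.31 -0.    1.63  1.32]
0.52 [-0.25  0.2   1.31 -0.    1.63  0.8 ]
1.05 [-0.25  0.2   1.31 -0.    1.63  0.28]
1.57 [-0.25  0.2   1.31 -0.    1.63 -0.25]
2.09 [-0.25  0.2   1.31 -0.    1.63 -0.77]
2.62 [-0.25  0.2   1.31 -0.    1.63 -1.29]
(np.float64(1.1153829656161025), np.float64(0.5235987755982978)) cam [ 0.618 -0.037  0.562] [[0.5, -0.87, -0.0], [-0.84, -0.48, 0.25], [-0.21, -0.12, -0.97]] [369.93055293   0.         276.47918309] 3.45
tube 0.92 [328. 103.] 3405 [ 0.65  -0.075  0.2  ] [[0.6, -0.13, 0.052], [0.704, -0.042, 0.238]]
tube 0.77 [426. 244.] 1157 [ 0.569 -0.293  0.099] [[0.546, -0.327, 0.035], [0.606, -0.268, 0.134]]
tube 0.29 [270. 244.] 1103 [ 0.442 -0.127  0.024] [[0.32, -0.148, 0.001], [0.487, -0.109, 0.027]]
keeper 0.58 [327.  95.] 1340 [ 0.654 -0.071  0.203] [[0.629, -0.095, 0.184], [0.673, -0.04, 0.239]]
keeper 0.44 [417. 255.] 118 [ 0.554 -0.274  0.133] [[0.547, -0.291, 0.128], [0.559, -0.266, 0.135]]
keeper_knob 0.57 [328.  96.] 1394 [ 0.654 -0.072  0.203] [[0.628, -0.095, 0.183], [0.673, -0.039, 0.239]]
dowel_top 0.78 [309. 132.] 782 [ 0.617 -0.074  0.197] [[0.603, -0.09, 0.172], [0.633, -0.062, 0.2]]
```

View pics/tw.png

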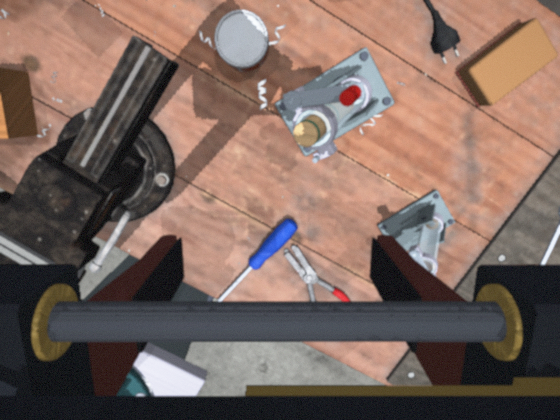

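The view shows the tube mouth with its dowel at (309,132), the red knob at (350,95), the plate corners and the small look-alike at (426,244). Now I'll measure the axis, mouth and knob.

```bash
python3 - <<'E'
from h import *
from scipy.optimize import least_squares
c=np.load("tw.npy",allow_pickle=True).item();im=c["image"].astype(int)
P,u,v=pts(c);col=im[v,u]
near=np.hypot(P[:,0]-.65,P[:,1]+.08)<.09
hh,_=np.histogram(P[near,2],bins=np.arange(-.01,.25,.005));print(hh)
m=near&(P[:,2]>.005)&(P[:,2]<.03);r=cv2.minAreaRect(P[m,:2].astype(np.float32));print("plate",r,m.sum())
red=near&(col[:,2]>110)&(col[:,2]>2*col[:,1])&(P[:,2]>.17)
K=P[red];print("knob",red.sum(),np.percentile(K,[5,50,95],axis=0).round(4).tolist())
s=silhouettes("wrist","dowel_top")[0]["region"]
D=P[s[v,u]]; 
# plane RANSAC
rng=np.random.default_rng(0);b=(0,)
for _ in range(500):
    a=D[rng.choice(len(D),3,0)];n=np.cross(a[1]-a[0],a[2]-a[0]);l=np.linalg.norm(n)
    if l<1e-6:continue
    n/=l;n*=np.sign(n[2]);i=np.abs((D-a[0])@n)<.0015
    if i.sum()>b[0]:b=(i.sum(),n,i)
I=D[b[2]];n=np.linalg.svd(I-I.mean(0))[2][2];n*=np.sign(n[2]);print("top plane",b[0],n.round(3),"tilt",np.degrees(np.arccos(n[2])),"yaw",np.degrees(np.arctan2(-n[1],-n[0])),I.mean(0).round(4),np.ptp(I,axis=0))
np.savez("t.npz",I=I,K=K)
# strap
L=near&~red&~s[v,u]&(P[:,2]>.12)
np.save("rim.npy",P[L])
for psi in (-20,-25,-30):
    p=np.radians(psi);z=np.array([-.5*np.cos(p),-.5*np.sin(p),.866]);y=np.array([-np.sin(p),np.cos(p),0]);x=np.cross(y,z)
    Dc=I.mean(0);Q=(I-Dc)@np.c_[x,y,z];M=Dc+x*(Q[:,0].max()+Q[:,0].min())/2-.018*z
    k=(np.median(K,0)-M)@np.c_[x,y,z];print(psi,"mouth",M.round(4),"ext",np.ptp(Q,axis=0).round(4),"knob in tube",k.round(4),"floor z",(M-.16*z)[2], "ang",np.degrees(np.arctan2(k[0],-(k[1]-.034))),"r",np.hypot(k[0],k[1]-.034))
E
```

```text
[   1 1407 4612   61 1589   79   15    8   16   16   20   52   82  109
  132   60   49   62   86   87   46   12   12   16   16   14   15   17
   26   23   32   45   47   58   58   68  144  371  498  617  481  441
  187  122   46   84   34   38   74  178    6]
plate ((0.6508668065071106, -0.0892094224691391), (0.11995445936918259, 0.16532042622566223), 44.95172882080078) 1752
knob 285 [[0.6522, -0.0909, 0.2243], [0.6594, -0.0844, 0.2363], [0.669, -0.0781, 0.2399]]
top plane 459 [-0.444  0.238  0.864] tilt 30.26632492246644 yaw -28.240374176239364 [ 0.6126 -0.0724  0.1946] [0.02286979 0.02424225 0.01349415]
-20 mouth [ 0.6206 -0.0753  0.1787] ext [0.0249 0.0251 0.0041] knob in tube [0.0631 0.0048 0.0301] floor z 0.04012768083008192 ang 65.1704672128749 r 0.06955231331692502
-25 mouth [ 0.6204 -0.0761  0.1788] ext [0.0248 0.025  0.0031] knob in tube [0.0625 0.009  0.0304] floor z 0.04019416588151975 ang 68.16267608914268 r 0.06729884803239986
-30 mouth [ 0.6201 -0.0768  0.1788] ext [0.0248 0.025  0.0032] knob in tube [0.0615 0.0131 0.0309] floor z 0.04025800679942679 ang 71.20902007732175 r 0.06497178147264185
```

```bash
cat >> h.py <<'E'
PSI=np.radians(-28)
def frame(psi=PSI):
    z=np.array([-.5*np.cos(psi),-.5*np.sin(psi),3**.5/2]);y=np.array([-np.sin(psi),np.cos(psi),0]);return np.c_[np.cross(y,z),y,z]
T=frame();M=np.array([.6202,-.0765,.1788])
def along(a): # tool z = -tube z, tool x at angle a from tube x in mouth plane
    x=T@[np.cos(a),np.sin(a),0];z=-T[:,2];return Ro.from_matrix(np.c_[x,np.cross(z,x),z]).as_quat()
E
python3 - <<'E'
from h import *
c=np.load("tw.npy",allow_pickle=True).item();P,u,v=pts(c)
near=np.hypot(P[:,0]-.65,P[:,1]+.08)<.12
for lo,hi in ((.009,.016),(.010,.014)):
    m=np.zeros((420,560),np.uint8);k=near&(P[:,2]>lo)&(P[:,2]<hi);m[v[k],u[k]]=1
    m=cv2.morphologyEx(m,cv2.MORPH_OPEN,np.ones((5,5)));k=k&(m[v,u]>0)
    print(k.sum(),cv2.minAreaRect(P[k,:2].astype(np.float32)))
for a in np.radians([-180,-150,-120,-90,-60,-30,0,30,60,90,120,150]):
    q=inverse_kinematics(M+T[:,2]*(.018+.113-.019),along(a)); q2=inverse_kinematics(M+T[:,2]*(-.035+.113-.019),along(a))
    print(round(np.degrees(a)),None if q is None else np.round(q,2),None if q2 is None else np.round(q2,2))
yaw=.5
x=np.array([np.cos(yaw),np.sin(yaw)]);p=np.array([.428,.313])-.085*x
for yw in (yaw,):
    print(inverse_kinematics([*p,.30],down(yw)),inverse_kinematics([.428,.313,.13-.019],down(yw)))
move_ptp([*p,.32],down(yaw))
c=capture("wrist");np.save("rw.npy",c,allow_pickle=True)
for q in ("rammer","rammer_grip","rest"):
    for s in silhouettes("wrist",q)[:2]:
        A=pts(c,s["region"])[0]
        print(q,round(s["conf"],2),np.round(s["xy"]),s["region"].sum(),np.percentile(A,[2,98],axis=0).round(3).tolist())
P=pts(c)[0]
n=np.hypot(P[:,0]-.428,P[:,1]-.313)<.03;t=P[n&(P[:,2]>.148)];print("top",len(t),cv2.minEnclosingCircle(t[:,:2].astype(np.float32)),np.median(t,0).round(4))
t=P[n&(P[:,2]>.11)&(P[:,2]<.145)];print(len(t),t.mean(0))
n=(np.hypot(P[:,0]-.428,P[:,1]-.313)<.08)&(abs(P[:,2]-.064)<.005);print("rest",n.sum(),cv2.minAreaRect(P[n,:2].astype(np.float32)))
cv2.imwrite("pics/rw.png",c["image"]);print(current_clock())
E
```

```text
1729 ((0.6682049632072449, -0.10424424707889557), (0.09139090776443481, 0.14947570860385895), 60.6803092956543)
438 ((0.6868307590484619, -0.08165488392114639), (0.061356887221336365, 0.14979758858680725), 41.354312896728516)
-180 [-0.07  0.07  1.9  -0.31  0.71 -0.97] [-0.1   0.16  1.92 -0.34  0.6  -0.94]
-150 [-0.07  0.07  1.9  -0.31  0.71 -1.49] [-0.1   0.16  1.92 -0.34  0.6  -1.46]
-120 [-0.07  0.07  1.9  -0.31  0.71 -2.01] [-0.1   0.16  1.92 -0.34  0.6  -1.99]
-90 [-0.07  0.07  1.9  -0.31  0.71 -2.54] [-0.1   0.16  1.92 -0.34  0.6  -2.51]
-60 None None
-30 [-0.07  0.07  1.9  -0.31  0.71  2.7 ] [-0.1   0.16  1.92 -0.34  0.6   2.72]
0 [-0.07  0.07  1.9  -0.31  0.71  2.17] [-0.1   0.16  1.92 -0.34  0.6   2.2 ]
30 [-0.07  0.07  1.9  -0.31  0.71  1.65] [-0.1   0.16  1.92 -0.34  0.6   1.68]
60 [-0.07  0.07  1.9  -0.31  0.71  1.13] [-0.1   0.16  1.92 -0.34  0.6   1.15]
90 [-0.07  0.07  1.9  -0.31  0.71  0.6 ] [-0.1   0.16  1.92 -0.34  0.6   0.63]
120 [-0.07  0.07  1.9  -0.31  0.71  0.08] [-0.1   0.16  1.92 -0.34  0.6   0.11]
150 [-0.07  0.07  1.9  -0.31  0.71 -0.44] [-0.1   0.16  1.92 -0.34  0.6  -0.42]
[ 5.01336954e-01  6.15710328e-02  1.70672235e+00 -4.44089210e-16
  1.37329927e+00  1.57213328e+00] [ 5.01120804e-01  3.91354071e-01  1.78496437e+00 -4.44089210e-16
  9.65274209e-01  1.57191713e+00]
rammer 0.7 [272.  95.] 1127 [[0.411, 0.301, 0.098], [0.439, 0.33, 0.157]]
rammer_grip 0.75 [270.  92.] 1165 [[0.411, 0.301, 0.098], [0.44, 0.329, 0.157]]
rest 0.6 [290. 100.] 6103 [[0.376, 0.265, 0.063], [0.477, 0.367, 0.067]]
top 1093 ((0.42599189281463623, 0.31599515676498413), 0.015971487388014793) [0.4261 0.3159 0.1551]
12 [0.41723559 0.30969479 0.14325109]
rest 5996 ((0.42611387372016907, 0.31593888998031616), (0.09017021954059601, 0.09016063064336777), 29.92544174194336)
5.4083
```

View pics/rw.png

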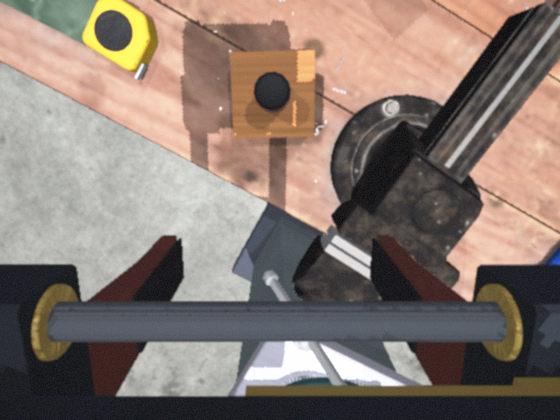

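The rammer top fits a circle at (0.4260, 0.3160) with radius 16.0 mm, centred on the 90 mm rest, and its top at 0.155 is as expected. The plate yaw of -29° agrees with the dowel-face normal. Now I'll pick the rammer and bring it in line with the tube.

```bash
python3 - <<'E'
from h import *
q=down(.5);p=[.426,.316]
move_ptp([*p,.20],q); servo_line([*p,.104],rate=.12)
print("at",current_position(),current_force())
move_gripper(.0);print("gap",current_finger_gap(),current_grip_force(),current_position())
servo_line([*p,.36],rate=.2);print("gap",current_finger_gap(),current_force().round(2) if hasattr(current_force(),'round') else current_force())
a=along(np.radians(30))
move_ptp(M+T[:,2]*.23,a)
servo_line(M+T[:,2]*(.094+.018+.035),rate=.15)
c=capture("wrist");np.save("pw.npy",c,allow_pickle=True);cv2.imwrite("pics/pw.png",c["image"]);print(current_clock(),current_position(),current_force())
P,u,v=pts(c);Q=(P-M)@T
k=np.hypot(Q[:,0],Q[:,1])<.04
for lo,hi in ((.0,.012),(.014,.021),(.04,.05),(.056,.066),(.066,.076),(.1,.13)):
    s=k&(Q[:,2]>lo)&(Q[:,2]<hi);print(lo,hi,s.sum(),np.percentile(Q[s],[3,50,97],axis=0).round(4).tolist() if s.sum() else "")
E
```

```text
at [0.42658528 0.316341   0.10489327] [-0.30204585 -0.32428963 -0.11818624]
gap 0.03148962524971591 29.999162256717682 [0.42600267 0.31594675 0.10395979]
gap 0.03176716708357763 [-0.67  0.42 -2.04]
11.3833 [ 0.55580203 -0.04163947  0.30702707] [ 0.35716865 -0.94702963 -1.2406462 ]
0.0 0.012 1534 [[-0.0107, -0.0291, 0.0001], [0.01, 0.0218, 0.0064], [0.0327, 0.0378, 0.0097]]
0.014 0.021 370 [[-0.0061, -0.0101, 0.015], [0.0056, 0.004, 0.018], [0.0116, 0.0119, 0.0195]]
0.04 0.05 0 
0.056 0.066 177 [[-0.0013, -0.0063, 0.0565], [0.0088, 0.0058, 0.064], [0.0113, 0.0114, 0.0659]]
0.066 0.076 52 [[0.0036, -0.0024, 0.0661], [0.0084, 0.005, 0.0677], [0.0103, 0.0095, 0.0728]]
0.1 0.13 144 [[0.0032, -0.002, 0.1001], [0.0097, 0.0063, 0.1055], [0.0115, 0.0114, 0.112]]
```

View pics/pw.png

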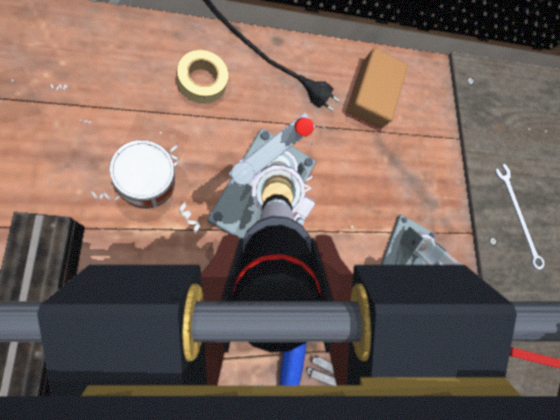

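The foot is aligned with the dowel at (277,188), with the rod and dowel centred to within about 0.5 mm. The keeper is open, with its knob at (303,127). Pushing slowly with a force stop.

```bash
python3 - <<'E'
from h import *
z=T[:,2]
def st(s):
    p=(np.array(current_position())-M)@T;f=np.array(current_force())@T
    print(s,round(current_clock(),2),"foot",(p[2]-.094).round(4),"lat",p[:2].round(4),"f",f.round(2),"gap",round(current_finger_gap(),4))
servo_line(M+z*(.094+.018+.005),rate=.08);st("pre")
r=servo_line(M+z*(.094-.042),rate=.02,contact_N=20);st(r)
sleep(.3);st("hold");sleep(.6);st("hold2")
E
```

```text
pre 11.91 foot 0.023 lat [-0.0001 -0.0001] f [ 1.08  0.37 -1.01] gap 0.0317
True 14.24 foot -0.0293 lat [0.0011 0.0002] f [-0.05 -0.88 19.17] gap 0.032
hold 14.54 foot -0.0288 lat [0.0011 0.0002] f [-0.69 -0.02 17.16] gap 0.032
hold2 15.14 foot -0.0288 lat [0.0011 0.0002] f [-0.   -0.78 15.45] gap 0.0317
```

```bash
python3 - <<'E'
from h import *
z=T[:,2]
def st(s):
    p=(np.array(current_position())-M)@T;f=np.array(current_force())@T
    print(s,round(current_clock(),2),"foot",(p[2]-.094).round(4),"f",f.round(2),"gap",round(current_finger_gap(),4))
for k in range(3):
    servo_line(M+z*(.094-.0315-.001*k),rate=.01);st(k);sleep(.3);st(k)
    if np.array(current_force())@z>23: break
sleep(.5);st("hold")
servo_line(M+z*(.094+.04),rate=.08);st("out")
c=capture("wrist");np.save("ow.npy",c,allow_pickle=True);cv2.imwrite("pics/ow.png",c["image"])
P,u,v=pts(c);Q=(P-M)@T
k=np.hypot(Q[:,0],Q[:,1])<.013
s=k&(Q[:,2]<.0)&(Q[:,2]>-.05);print("down bore",s.sum(),np.percentile(Q[s],[3,50,97],axis=0).round(4).tolist())
k=np.hypot(Q[:,0],Q[:,1])<.02
for lo,hi in ((.036,.044),(.044,.052),(.07,.09),(.09,.11),(.11,.12)):
    s=k&(Q[:,2]>lo)&(Q[:,2]<hi);print(lo,hi,s.sum(),np.percentile(Q[s],[3,50,97],axis=0).round(4).tolist() if s.sum() else "")
im=c["image"].astype(int);col=im[v,u];n=(np.hypot(Q[:,0],Q[:,1])<.1)&(Q[:,2]>.01)&(Q[:,2]<.04)&(col[:,2]>110)&(col[:,2]>2*col[:,1])
print("knob",n.sum(),np.percentile(Q[n],[3,50,97],axis=0).round(4).tolist())
E
```

```text
0 15.49 foot -0.0302 f [-0.77 -0.72 21.03] gap 0.0316
0 15.79 foot -0.0302 f [-0.96 -1.42 21.17] gap 0.0318
1 16.04 foot -0.031 f [-0.82 -1.61 25.09] gap 0.0319
1 16.34 foot -0.0309 f [-0.49 -0.61 24.79] gap 0.032
hold 16.84 foot -0.0309 f [-1.62 -0.58 24.43] gap 0.0316
out 17.9 foot 0.0396 f [-0.43 -0.22 -1.23] gap 0.0318
down bore 469 [[-0.0083, -0.011, -0.0258], [0.0022, 0.0016, -0.0239], [0.0109, 0.0111, -0.0225]]
0.036 0.044 16 [[-0.0011, -0.0024, 0.0413], [0.009, 0.0054, 0.0432], [0.0106, 0.0107, 0.0438]]
0.044 0.052 156 [[-0.0021, -0.007, 0.0443], [0.0078, 0.0055, 0.0505], [0.0106, 0.0107, 0.0519]]
0.07 0.09 265 [[-0.0005, -0.0054, 0.0705], [0.0088, 0.0057, 0.0806], [0.0107, 0.0108, 0.0894]]
0.09 0.11 90 [[0.0035, -0.002, 0.0907], [0.009, 0.0058, 0.094], [0.0107, 0.0105, 0.0981]]
0.11 0.12 0 
knob 299 [[0.0532, 0.0055, 0.0311], [0.059, 0.0113, 0.0328], [0.0646, 0.0172, 0.0342]]
```

View pics/ow.png

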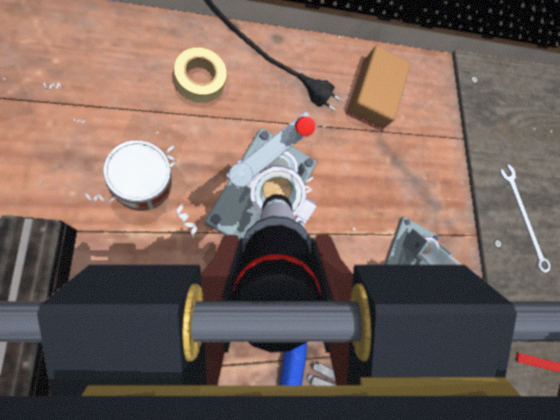

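The dowel top is now 24 mm below the rim at (277,190), so its origin is 76 mm up, on the stop. The rammer is straight in the hand. The knob is at (304,127), so the keeper is at about 1.20 rad. Returning the rammer.

```bash
python3 - <<'E'
from h import *
z=T[:,2];q=down(.5);p=[.426,.316]
servo_line(M+z*.23,rate=.2)
move_ptp([*p,.36],q);servo_line([*p,.18],rate=.15)
c=capture("wrist");P=pts(c)[0];n=np.hypot(P[:,0]-.426,P[:,1]-.316)<.02
for lo,hi in ((.08,.12),(.12,.16)):
    s=n&(P[:,2]>lo)&(P[:,2]<hi);print(lo,s.sum(),np.percentile(P[s]-[.426,.316,0],[3,50,97],axis=0).round(4).tolist() if s.sum() else "")
r=servo_line([*p,.102],rate=.06,contact_N=6)
print(r,current_position(),current_force(),current_clock())
E
```

```text
0.08 312 [[-0.0, -0.0065, 0.091], [0.0092, 0.0053, 0.0993], [0.0116, 0.0111, 0.1193]]
0.12 317 [[0.0018, -0.0048, 0.1209], [0.0101, 0.0054, 0.1323], [0.0117, 0.0111, 0.1446]]
True [0.42576403 0.31586377 0.10240725] [0.28239344 0.26150523 6.50928606] 22.5417
```

```bash
python3 - <<'E'
from h import *
z=T[:,2];p=[.426,.316]
servo_line([*p,.104],rate=.03);move_gripper(.06);servo_line([*p,.26],rate=.2)
x=np.array([np.cos(.5),np.sin(.5)])*-.06
move_ptp([*(np.array(p)+x),.32],down(.5))
c=capture("wrist");P=pts(c)[0];n=np.hypot(P[:,0]-.426,P[:,1]-.316)<.03;t=P[n&(P[:,2]>.148)]
print("rammer top",len(t),cv2.minEnclosingCircle(t[:,:2].astype(np.float32)),np.median(t,0).round(4),current_clock())
move_gripper(0.)
a0=.6;u=np.array([np.cos(a0),np.sin(a0)]);A=along(a0)
W=lambda th,off,h: M+T@[*(np.array([0,.034])+.0625*np.array([np.sin(th),-np.cos(th)])+off*u),h]
move_ptp(W(1.2,.027,.10),A)
r=servo_line(W(1.2,.027,.012),rate=.1,contact_N=6);print("down",r,current_clock())
if not r:
    r=servo_line(W(1.2,.018,.012),rate=.05,contact_N=10)
    for th in np.arange(1.0,-.01,-.2):
        r=servo_line(W(th,.017,.012),rate=.06,contact_N=10);f=np.array(current_force())@T
        print(th.round(2),r,((np.array(current_position())-M)@T).round(4),f.round(2))
        if r:break
    if not r: print(servo_line(W(-.1,.016,.012),rate=.04,contact_N=5),((np.array(current_position())-M)@T).round(4))
c=capture("wrist");cv2.imwrite("pics/kw.png",c["image"]);print(current_clock())
E
```

```text
rammer top 1043 ((0.426169216632843, 0.31618767976760864), 0.015875190496444702) [0.4264 0.3164 0.1552] 24.8417
down False 28.475
1.0 False [0.0661 0.0092 0.012 ] [ 1.6  -0.27  0.36]
0.8 False [ 0.0577 -0.0005  0.0118] [ 1.15  0.37 -0.44]
0.6 False [ 0.0483 -0.0084  0.0119] [0.2  0.15 0.06]
0.4 False [ 0.0373 -0.0143  0.0119] [-0.38  0.51  0.05]
0.2 False [ 0.0255 -0.0179  0.0119] [0.4  0.03 0.3 ]
0.0 False [ 0.0148 -0.0184  0.0122] [ 2.99  0.85 -0.24]
True [ 0.0145 -0.0176  0.0126]
31.2333
```

View pics/kw.png

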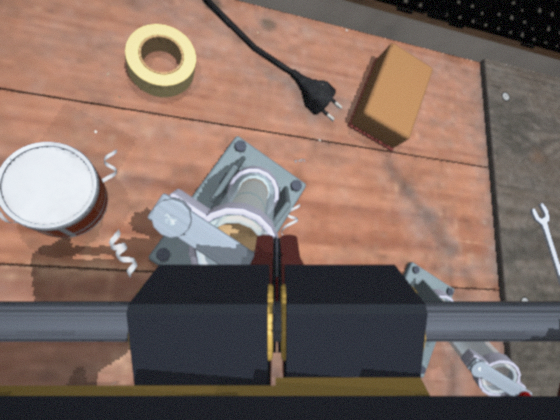

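The strap now lies across the mouth from (172,215) towards (245,245), and the push met the stop. Backing off and checking the knob position.

```bash
python3 - <<'E'
from h import *
u=np.array([np.cos(.6),np.sin(.6),0]);p=(np.array(current_position())-M)@T
servo_line(M+T@(p+.012*u),rate=.05);servo_line(M+T@(p+.012*u+[0,0,.13]),rate=.15)
servo_line(M+T@(p-.05*u+[0,0,.15]),rate=.15)
c=capture("wrist");P,u_,v=pts(c);Q=(P-M)@T;col=c["image"].astype(int)[v,u_]
n=(np.hypot(Q[:,0],Q[:,1])<.1)&(Q[:,2]>.01)&(Q[:,2]<.045)&(col[:,2]>110)&(col[:,2]>2*col[:,1])
t=Q[n&(Q[:,2]>.030)];print(n.sum(),len(t))
if len(t):
    k=np.percentile(t,[3,97],axis=0).mean(0);print("knob",k.round(4),"angle",np.arctan2(k[0],.034-k[1]))
cv2.imwrite("pics/fin.png",c["image"]);print(current_clock(),current_force())
E
```

```text
239 227
knob [ 0.0006 -0.0278  0.0329] angle 0.009162785926953715
33.2667 [-0.42824081  0.08295971  0.35593978]
```

View pics/fin.png

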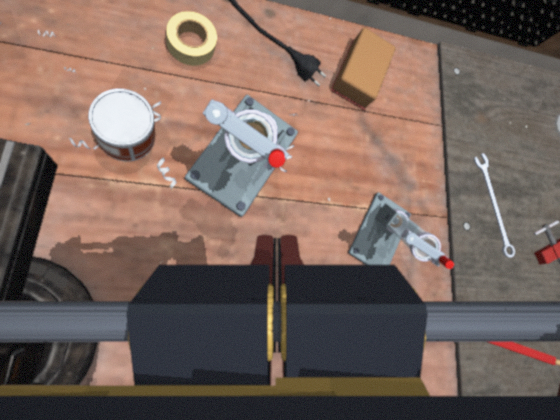

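The keeper is shut across the mouth, knob at (277,158), angle about 0.01 rad. The rammer is seated and the gripper is clear.

```bash
python3 -c "
from bench import *
print(close_job())"
```

```text
the job is handed in; nothing more can be done
None
```

I handed the job in at about 33 s on the robot clock: the dowels are on the stop (top dowel about 76 mm up) after a firm press of about 25 N, the rammer is upright in its rest, the keeper is shut to about 0.01 rad, and the arm went nowhere near the bystanders; the judge's verdict was not shown.

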